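# Load the gauge shuttle and slide it to its detent

### The arm

A 7-joint arm with a two-finger parallel gripper is mounted at the origin on a cart in front of the work surface, level with it; the furniture and walls round the work are solid. World frame = base frame: x ahead of the robot, y to its left, z up, the work surface at z = 0. Lengths are in m, angles in rad, forces in N, time in s.
With the tool pointing down it reaches from about 0.4 to 0.85 m from the base axis. Payload 10.4 kg.
Tool frame: the origin (TCP) lies at the very end of the fingers, on their centre line; the grasp point (between the pads) lies 19 mm behind it; z points along the fingers, y is the line along which they close (so a half turn about z gives the same grasp; the last joint's range is limited). The gripper opens to 87 mm and grips with 3 to 60 N. Pads are 19 mm wide; open, the fingers measure 117 mm over their backs; the gripper's body (75 mm by 190 mm) begins 51 mm behind the grasp point.
Start: joints at [-1.14, 0.332, -0.065, 1.46, 0.022, 1.35, -0.088], TCP at [0.274, 0.562, 0.223] pointing down, gripper open.
Joint ranges: [-2.6, 2.6], [-0.5, 2.12], [-1.47, 1.34], [0.16, 2.42], [-1.27, 4.41], [0.06, 2.06], [-2.6, 2.6]. Speed limits (rad/s): [2.22, 2.22, 2.79, 2.79, 3.14, 3.14, 3.14].

### API

Orientations are given as a unit quaternion [x, y, z, w].
In Python, from bench import * gives the robot as it stands.
- The arm moves only by the tool step_arm, never from a script. Its arguments are lists of equal length, an entry for each row: "delta_pos": the shift along the world's x, y, z in units of 25 mm (1.0 is 25 mm), a list of three; "turn": the turn about the world's z in units of 0.12 rad (1.0 is 0.12 rad). In form: {"delta_pos": [[tx, ty, tz], ...], "turn": [turn, ...]}. A call has 1 to 12 rows; each row shifts and turns the commanded pose from where the row before left it; what a row does not reach is not made up. A row lasts 1/10 s, in which the tool goes at most 50 mm and 8.59 degrees, less where a joint would pass 70% of its speed; a pose out of reach is approached as far as the arm can. A call with a number of a shift or a turn outside -1 to 1 is refused whole. A call with a gripper value outside its range is refused whole. "grip" is the closure, from 0 (fully open) to 1 (shut), set as the call begins (left out, the last holds). The fingers move at their own pace and stop on an object; "newtons" is the grip in N (left out, the last holds). Time passes only in rows, so rows that do not move let the fingers close. It gives the time, the measured TCP pose, the force, the opening and the grip force at its end, in the units of the state.
- read_state(): the state, without advancing time (a new reading comes with each control period).
- camera(name): name is "scene" or "side" or "wrist"; returns a dict with "image" (480x640x3 uint8, red, green, blue), "z_map" (480x640 float32, m along the optical axis (not along the pixel's ray), 0 where there is no reading), "mtx" (3x3 intrinsics, pixels), "dist" ([k1, k2, p1, p2, k3] as OpenCV has them; the pictures are not rectified), "view" (4x4, takes a point from world to camera coordinates). Camera axes: x right, y up, looking along -z (the intrinsics and any distortion apply to the point x, -y, -z); pixel columns grow to the right and rows downward; lengths in m; the calibration is good to about 2 mm. A picture is of the moment at which its call begins.
- close_job(): hands the job in; it is judged then, once.
The state is a dict: "time": time; "joint_positions": joint angles; "joint_vel": joint speeds; "joint_torque": joint torques, N m; "ee_pos": TCP position; "eef_rot": TCP orientation; "ft_force": force on the tool from outside, world axes, zero at the start; "torque": the same for the moment, N m; "width": finger opening in m; "grip_force": force on a finger pad.
Only numpy, scipy, OpenCV 4.12 (cv2) and the standard library are available. Lean on these libraries where they do the work, as an engineer would, in place of code of your own. Each camera call takes 0.05 s, during which the arm holds its last target. There are 200 camera calls.

### The job

Take the scoop by its red grip, pour all six yellow gauges into the blue bin on the slide's carriage while it waits at its loading end, and stand the empty scoop upright on the table again. Then take the carriage by its black handle, slide it to the left until the ball clicks into the detent notch at the orange lug, and finish still gripping the handle, holding the carriage still in the notch. Leave the solder spool, the glue bottle and the loudspeaker drivers where they stand.

Things in the scene. Friction and masses are not known exactly. Their poses are not given: they have to be found in the camera images.
- scoop: Loose bright steel hand scoop, 56 wide, 113 long and 36 mm deep pan (3 mm sheet), 0.12 kg, open at the nose and at the top, with a red upright grip at its back. Origin: middle of the pan's underside on the table; -x points out over the nose, +z up; the nose edge is at x = -71 mm. The pan's floor is level from x = +39 to -36 mm, then ramps up by 0.2 rad to the nose edge. It holds six gauges, which are upright at the start
- scoop_grip (a point): grip point of the scoop's red grip (block 36 mm along the scoop's x, 18 mm thick along its y, rising to 90 mm above the table, free below down to about 42 mm); this point is at 55 mm behind (+x) and 68 mm above the scoop's origin; axes as the scoop's. Steep tipping about the scoop's y axis, nose downwards (60 to 75 degrees), lets the gauges slide and roll out over the nose
- scoop_lip (a point): middle of the scoop's nose edge, over which the gauges leave: 71 mm in front (-x) of the scoop's origin and 10 mm above it, so 126 mm in front of the grip point and 58 mm below it
- rail: fixed base of the slide, grey plate 106 x 330 mm with two steel rods along its y and end blocks up to 32 mm above the table; origin at its centre on the table; +y (to the robot's left) is the sliding direction. The carriage's index is at y = -90 mm at the loading end stop and y = +100 mm at the far stop
- carriage: the carriage with its blue bin and black handle, 0.5 kg, sliding on the rods along the slide's y only; origin at table height under the bin's centre; axes as the slide's. Sliding friction is about 1 N (plus 3 N per m/s) and it stays where it is left. It starts within 30 mm of its loading end stop (-y)
- bin_floor (a point): centre of the inner floor of the blue open bin on the carriage; inside 86 x 86 mm, walls 3 mm thick, rim 43 mm above this point and 81 mm above the table; x and y along the bin's sides, y along the rails in the sliding direction
- handle_grip (a point): grip point of the carriage's black upright handle, which stands on an arm in front of the bin (84 mm from the bin's centre towards the slide's -x): 34 mm along x, 14 mm thick along y, from 35 mm to 99 mm above the table; this point is 81 mm above the table; axes as the slide's. 21 mm are free between the handle and the bin
- carriage_index (a point): point of the carriage (under the bin's centre, in line with the handle) that must stand over the notch; axes as the bin's
- notch (a point): the notch of the ball detent, on an adjustable block between the rails; an orange lug, 30 mm wide along the rails, shows its place at the front of the base plate, centred on the notch. Its y is the sliding direction. The sprung ball in the carriage meets the first ridge about 14 mm before the notch: the push rises to about 7 to 10 N, then the ball drops into the notch, and pushing on or back out of it takes about 5 to 7 N. A second, equal ridge follows the notch
- solder_spool: loose spool of solder, 62 x 55 x 47 mm, a bystander; origin under its middle
- glue_bottle: loose white glue bottle with a red nozzle, 41 mm wide, 131 mm tall, a bystander; origin under its middle
- loose_driver: loose black loudspeaker driver with a yellow gauge in its cone, 76 mm wide, 78 mm tall, on the table beside the slide, a bystander; origin under its middle
- gauge_1_center (a point): centre of a yellow tubular coil gauge, 19 mm across and 25 mm long, 12 g, in the scoop at the start (point z is its tube axis)
- gauge_2_center (a point): centre of a yellow tubular coil gauge, 19 mm across and 25 mm long, 12 g, in the scoop at the start (point z is its tube axis)
- gauge_3_center (a point): centre of a yellow tubular coil gauge, 19 mm across and 25 mm long, 12 g, in the scoop at the start (point z is its tube axis)
- gauge_4_center (a point): centre of a yellow tubular coil gauge, 19 mm across and 25 mm long, 12 g, in the scoop at the start (point z is its tube axis)
- gauge_5_center (a point): centre of a yellow tubular coil gauge, 19 mm across and 25 mm long, 12 g, in the scoop at the start (point z is its tube axis)
- gauge_6_center (a point): centre of a yellow tubular coil gauge, 19 mm across and 25 mm long, 12 g, in the scoop at the start (point z is its tube axis)

How it is judged:
By the outcome, as a careful person would: the job done as asked, in the order asked, and still so for the second after the job is handed in, while the arm keeps its last pose, push and grip.
It also fails if it takes over 58 s, if anything falls off the work surface, if the arm or the gripper's body presses on something with over 40 N, if the wrist force passes 120 N, or if a joint passes its speed limit or range.

## Working session

There is one attempt and no reset: what is moved stays moved. The work goes in short steps, Python scripts to look and compute and a tool call to move; the robot and the scene stay as the last step left them, time stands still between calls to the robot, and variables do not carry over. Pictures are saved under pics/ and viewed, at most 10 in all, crops included, and the job is handed in when it is done.

Besides the shell and the picture viewer there is one more tool, called in YAML: its name, and indented under it one key for each argument. step_arm: Moves the arm, as the interface text tells. Shifts and turns lie within -1 to 1; 1 stands for 25 mm of shift or 0.12 rad of turn. Its arguments: {"type":"object","properties":{"delta_pos":{"type":"array"},"turn":{"type":"array"},"grip":{"type":"number"},"newtons":{"type":"number"}},"required":["delta_pos","turn"]}

```bash
mkdir -p pics && ls
cat > h.py <<'E'
from bench import *
import numpy as np, cv2
def shot(n):
    c=camera(n); return c
def world(c,stride=1):
    """per-pixel world points from z_map (H,W,3), nan where none"""
    z=c["z_map"]; h,w=z.shape
    uv=np.stack(np.meshgrid(np.arange(w),np.arange(h)),-1).reshape(-1,1,2).astype(np.float64)
    n=cv2.undistortPoints(uv,np.array(c["mtx"],float),np.array(c["dist"],float)).reshape(h,w,2)
    zz=np.where(z>0,z,np.nan)
    P=np.stack([n[...,0]*zz,-n[...,1]*zz,-zz,np.ones_like(zz)],-1)
    return (P@np.linalg.inv(np.array(c["view"])).T)[...,:3]
def proj(c,p):
    q=np.array(c["view"])@np.append(p,1); q=np.array([q[0],-q[1],-q[2]])
    return cv2.projectPoints(q.reshape(1,1,3),np.zeros(3),np.zeros(3),np.array(c["mtx"],float),np.array(c["dist"],float))[0].ravel()
def save(c,f): cv2.imwrite("pics/"+f,c["image"][...,::-1])
E
python3 - <<'E'
from h import *
import pickle
s=read_state();print({k:np.round(v,3) for k,v in s.items()})
a=shot("scene");b=shot("side")
pickle.dump((a,b),open("a.pkl","wb"))
save(a,"scene0.png");save(b,"side0.png")
for c in(a,b):print(np.linalg.inv(c["view"])[:3,3])
E
```

```text
pics
{'time': np.float64(0.0), 'joint_positions': array([-1.14 ,  0.333, -0.065,  1.461,  0.022,  1.35 , -0.088]), 'joint_vel': array([-0.   , -0.002, -0.001,  0.001,  0.001, -0.001, -0.001]), 'joint_torque': array([-1.0000e-03, -6.2326e+01,  2.4000e-02, -3.8990e+01, -6.1000e-02,
        4.0000e-02,  0.0000e+00]), 'ee_pos': array([0.274, 0.561, 0.222]), 'eef_rot': array([ 0.225,  0.974, -0.001, -0.   ]), 'ft_force': array([ 0.584,  0.345, -0.211]), 'torque': array([-0.002,  0.034,  0.015]), 'grip_force': np.float64(0.0), 'width': np.float64(0.087)}
[-0.08325228 -0.73108409  0.99723289]
[ 0.05341747 -0.72778569  0.84357594]
```

View pics/scene0.png

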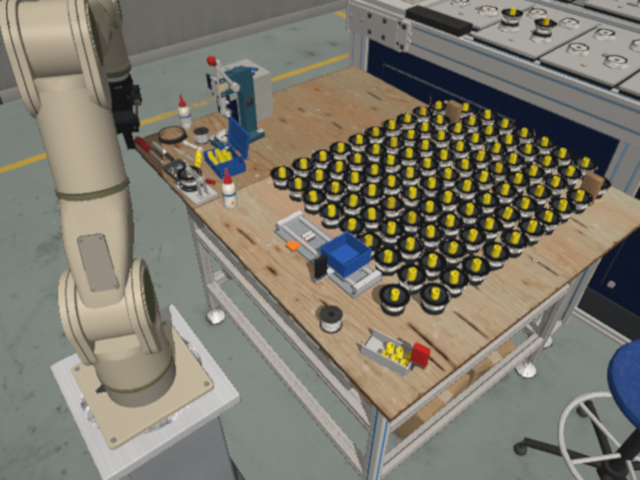

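View pics/side0.png

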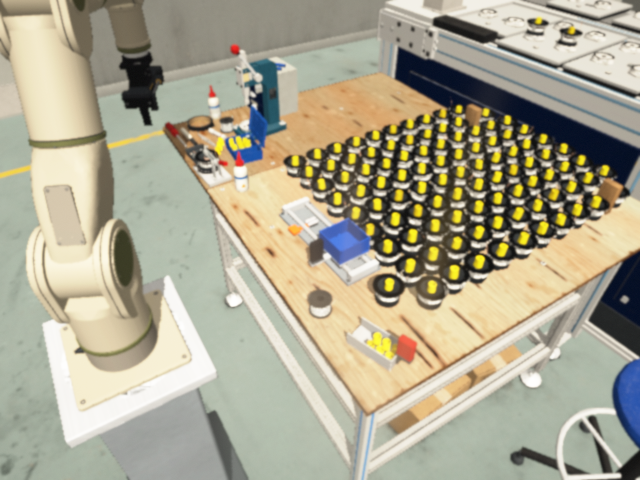

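```bash
cat > m.py <<'E'
from h import *
import pickle
A=pickle.load(open("a.pkl","rb"))
for c,box in zip(A,[dict(red=(405,335,440,375),blue=(315,225,380,280),or_=(280,235,305,255),blk=(310,250,330,285),steel=(355,325,430,380),spool=(315,300,348,338)),
                    dict(red=(390,325,425,365),blue=(315,215,375,265),or_=(285,220,305,240),blk=(306,232,327,265),steel=(342,312,412,372),spool=(303,285,338,322))]):
    W=world(c);I=c["image"];hsv=cv2.cvtColor(I,cv2.COLOR_RGB2HSV);H,S,V=[hsv[...,i].astype(int) for i in range(3)]
    M=dict(red=((H<8)|(H>172))&(S>140),blue=(H>105)&(H<125)&(S>130),or_=(H>4)&(H<16)&(S>200),blk=(V<70),steel=(S<60)&(V>90),spool=V>-1)
    for k,(x0,y0,x1,y1) in box.items():
        m=np.zeros_like(M[k]);m[y0:y1,x0:x1]=M[k][y0:y1,x0:x1]
        P=W[m];P=P[~np.isnan(P[:,0])&(P[:,2]>0.004)]
        print(k,len(P),'z',np.round(np.percentile(P[:,2],[2,50,98]),3))
        hi=P[P[:,2]>np.percentile(P[:,2],98)-0.006]
        for n,Q in(('all',P),('top',hi)):
            r=cv2.minAreaRect((Q[:,:2]*1000).astype(np.float32));print('  ',n,len(Q),np.round(Q.mean(0),4),'rect mm',np.round(r[0],1),np.round(r[1],1),round(r[2],1))
E
python3 m.py
```

```text
red 319 z [0.043 0.075 0.093]
   all 319 [ 0.4795 -0.3537  0.0729] rect mm [ 482.7 -351.5] [18.7 33.8] 18.7
   top 96 [ 0.4827 -0.351   0.0899] rect mm [ 482.7 -351.3] [17.1 32.8] 15.1
blue 1396 z [0.036 0.056 0.082]
   all 1396 [ 0.561  -0.0131  0.0568] rect mm [563.  -12.9] [152.6 103.9] 11.4
   top 192 [ 0.5496 -0.0209  0.0801] rect mm [544.2 -15. ] [117.6  94.7] 2.4
or_ 60 z [0.014 0.02  0.023]
   all 60 [0.4918 0.128  0.0196] rect mm [496.9 129.5] [32.5 27.3] 1.9
   top 51 [0.4911 0.1286 0.0204] rect mm [490.6 130.5] [22.1 26.9] 14.0
blk 248 z [0.041 0.077 0.101]
   all 248 [ 0.47   -0.0222  0.0746] rect mm [471.6 -20.9] [16.  34.7] 83.4
   top 54 [ 0.4716 -0.0201  0.0986] rect mm [472.4 -19.9] [12.3 31.8] 90.0
steel 908 z [0.005 0.02  0.038]
   all 908 [ 0.4533 -0.2777  0.0205] rect mm [ 474.9 -295.1] [ 80.5 144.7] 18.6
   top 195 [ 0.4596 -0.2852  0.0352] rect mm [ 466.1 -298.2] [ 60.2 143.9] 20.3
spool 528 z [0.004 0.039 0.044]
   all 528 [ 0.4131 -0.1354  0.0316] rect mm [ 430.5 -116.4] [97.5 70. ] 57.1
   top 302 [ 0.4154 -0.1327  0.0409] rect mm [ 415.9 -132.2] [55.3 54.6]
[... 489 characters left out ...]
P[:,2],[2,50,98]),3))
                                ~~~~~~~~~~~~~^^^^^^^^^^^^^^^^^^
    return _quantile_unchecked(
        a, q, axis, out, overwrite_input, method, keepdims, weights)
    return _ureduce(a,
                    func=_quantile_ureduce_func,
    ...<5 lines>...
                    overwrite_input=overwrite_input,
                    method=method)
    r = func(a, **kwargs)
    result = _quantile(arr,
                       quantiles=q,
    ...<2 lines>...
                       out=out,
                       weights=wgt)
    slices_having_nans = np.isnan(arr[-1, ...])
                                  ~~~^^^^^^^^^
IndexError: index -1 is out of bounds for axis 0 with size 0
```

Run:
```python
from h import *
import pickle
for c in pickle.load(open("a.pkl","rb")):
    W=world(c).reshape(-1,3);W=W[~np.isnan(W[:,0])]
    m=(W[:,0]>.38)&(W[:,0]<.75)&(W[:,1]>-.5)&(W[:,1]<.62)&(W[:,2]>.105)&(W[:,2]<.6)
    Q=W[m]
    for y in np.arange(-.5,.62,.08):
        q=Q[(Q[:,1]>=y)&(Q[:,1]<y+.08)]
        if len(q)>3:print(round(y,2),len(q),q.min(0).round(3),q.max(0).round(3))
    I=c["image"];hsv=cv2.cvtColor(I,cv2.COLOR_RGB2HSV)
    Wf=world(c);b=(hsv[...,0]>105)&(hsv[...,0]<125)&(hsv[...,1]>130)
    P=Wf[b];P=P[(P[:,2]>.074)&(P[:,2]<.09)&(abs(P[:,0]-.557)<.07)&(abs(P[:,1]+.015)<.07)]
    # bin rim sides: fit lines per side
    print(len(P),np.percentile(P[:,0],[1,99]).round(4),np.percentile(P[:,1],[1,99]).round(4))
    for ax,lo in((0,.52),):
        f=P[P[:,0]<.518];print('front',np.polyfit(f[:,1],f[:,0],1),f[:,1].min(),f[:,1].max())
        f=P[P[:,0]>.592];print('back',np.polyfit(f[:,1],f[:,0],1),len(f))
        f=P[P[:,1]>.024];print('left',np.polyfit(f[:,0],f[:,1],1),len(f))
        f=P[P[:,1]<-.053];print('right',np.polyfit(f[:,0],f[:,1],1),len(f))
```

```text
0.38 49 [0.408 0.395 0.105] [0.465 0.421 0.132]
0.46 39 [0.597 0.515 0.106] [0.613 0.54  0.136]
0.54 106 [0.6   0.541 0.105] [0.62  0.619 0.141]
255 [0.5092 0.6039] [-0.062   0.0326]
front [-0.04274669  0.5123552 ] -0.06330066080413366 0.030858503860516362
back [-0.02055732  0.60019796] 65
left [0.03576964 0.00938352] 50
right [ 0.04095113 -0.08100138] 87
0.38 40 [0.413 0.395 0.105] [0.468 0.417 0.134]
0.46 34 [0.601 0.51  0.107] [0.614 0.54  0.137]
0.54 85 [0.602 0.543 0.105] [0.621 0.619 0.142]
172 [0.5124 0.6064] [-0.0638  0.0306]
front [-0.03780026  0.51454349] -0.057605704126066026 0.02661132626405227
back [-0.01761465  0.59947802] 19
left [ 0.05696429 -0.00351847] 40
right [ 0.03667469 -0.07985127] 71
```

step_arm:
  delta_pos:
    - [0.8,-1,0]
    - [0.8,-1,0]
    - [0.8,-1,0]
    - [0.8,-1,0]
    - [0.8,-1,0]
    - [0.8,-1,0]
    - [0.8,-1,0]
    - [0.8,-1,0]
    - [0.6,-1,0]
    - [0.4,-1,0]
    - [0,-1,0]
    - [0,-1,0]
  turn: [-0.5,-0.5,-0.5,-0.5,-0.5,-0.5,-0.5,-0.5,-0.5,-0.5,-0.5,-0.5]
  grip: 0

```text
time: 1.3
ee_pos: [0.4589, 0.2601, 0.2223]
eef_rot: [0.556, 0.831, -0.0, -0.0]
ft_force: [-0.0, 0.7, -0.4]
width: 0.0869
grip_force: 0.0
```

step_arm:
  delta_pos:
    - [0,-1,0]
    - [0,-1,0]
    - [0,-1,0]
    - [0,-1,0]
    - [0,-1,0]
    - [0,-1,0]
    - [0,-1,0]
    - [0,-1,0]
    - [0,-1,0]
    - [0.2,-1,0]
    - [0.2,-1,0]
    - [0.2,-1,0]
  turn: [-0.4,0,0,0,0,0,0,0,0,0,0,0]

```text
time: 2.5
ee_pos: [0.4736, -0.0397, 0.2226]
eef_rot: [0.574, 0.819, 0.0, -0.0]
ft_force: [-0.1, -0.7, -0.1]
width: 0.0871
grip_force: 0.0
```

step_arm:
  delta_pos:
    - [0.2,-1,0]
    - [0.2,-1,0]
    - [0.1,-1,0]
    - [0,-1,0]
    - [0,-1,0]
    - [0,-1,0]
    - [0,-1,0]
    - [0,-1,0]
    - [0,-0.4,-0.5]
    - [0,0,-0.5]
    - [0,0,0]
  turn: [0,0,0,0,0,0,0,0,0,0,0]

```text
time: 3.6
ee_pos: [0.4853, -0.2473, 0.1957]
eef_rot: [0.574, 0.819, -0.0, -0.002]
ft_force: [0.2, 0.6, -0.5]
width: 0.0871
grip_force: 0.0
```

```bash
cat > g.py <<'E'
from h import *
c=shot("wrist");save(c,"w1.png");W=world(c);I=c["image"]
s=read_state();p=np.array(s["ee_pos"]);x,y,z,w=s["eef_rot"]
print(p.round(4),'closing line deg',np.degrees(np.arctan2(1-2*(x*x+z*z),2*(x*y-w*z))).round(1))
hsv=cv2.cvtColor(I,cv2.COLOR_RGB2HSV);H,S,V=[hsv[...,i].astype(int) for i in range(3)]
for n,m,lo,hi in(('red',((H<8)|(H>172))&(S>140),.084,.1),('pan',(S<60)&(V>80),.028,.045),('yel',(H>20)&(H<35)&(S>130),.0,.06)):
    P=W[m&(W[...,2]>lo)&(W[...,2]<hi)]
    P=P[np.linalg.norm(P[:,:2]-[.475,-.32],axis=1)<.12]
    if len(P)<5: print(n,len(P));continue
    r=cv2.minAreaRect((P[:,:2]*1000).astype(np.float32));print(n,len(P),P.mean(0).round(4),np.round(r[0],1),np.round(r[1],1),round(r[2],1))
E
python3 g.py
```

```text
[ 0.4859 -0.2471  0.1967] closing line deg 20.0
red 72 [ 0.4867 -0.3567  0.0881] [ 483.1 -349.6] [14.9 35.2] 23.2
pan 1169 [ 0.4617 -0.2944  0.0346] [ 461.5 -286. ] [ 55.9 115.8] 19.6
yel 2388 [ 0.4675 -0.3004  0.0199] [ 467.1 -304.1] [45.1 68.2] 18.3
```

step_arm:
  delta_pos:
    - [0,-1,0]
    - [0,-1,0]
    - [0,-1,0]
    - [0,-1,0]
    - [0,-0.3,-0.5]
    - [0,0,-1]
    - [0,0,-1]
    - [0,0,-1]
    - [0,0,-1]
    - [0,0,-1]
    - [0,0,-0.5]
    - [0,0,0]
  turn: [0,0,0,0,0,0,0,0,0,0,0,0]

```text
time: 4.85
ee_pos: [0.4859, -0.3539, 0.0458]
eef_rot: [0.573, 0.819, 0.0, -0.002]
ft_force: [0.5, -0.2, 0.1]
width: 0.087
grip_force: 0.0
```

```bash
sed -i 's/w1.png/w2.png/' g.py && python3 g.py
```

```text
[ 0.4865 -0.3548  0.0474] closing line deg 20.0
red 2547 [ 0.483  -0.3459  0.0887] [ 484.5 -349.6] [17.7 36.2] 19.1
pan 5034 [ 0.4639 -0.2877  0.0344] [ 462.2 -285.7] [ 56.3 110.8] 19.4
yel 7275 [ 0.4678 -0.3018  0.0211] [ 469.8 -303.1] [44.7 67.3] 19.1
```

step_arm:
  delta_pos:
    - [0,0,0]
    - [0,0,0]
    - [0,0,0]
    - [0,0,0]
    - [0,0,0]
    - [0,0,0]
  turn: [0,0,0,0,0,0]
  grip: 1
  newtons: 55

```text
time: 5.5
ee_pos: [0.4865, -0.3558, 0.0477]
eef_rot: [0.574, 0.819, 0.0, 0.0]
ft_force: [0.8, 0.8, 0.7]
width: 0.0471
grip_force: 0.0
```

step_arm:
  delta_pos:
    - [0,0,0.2]
    - [0,0,0.5]
    - [0,0,0.7]
    - [0,0,0.7]
    - [0,0,0]
  turn: [0,0,0,0,0]

```text
time: 6.0
ee_pos: [0.4877, -0.3569, 0.1033]
eef_rot: [0.574, 0.819, 0.0, 0.002]
ft_force: [-0.6, -0.8, -0.7]
width: 0.007
grip_force: 0.0
```

Run:
```python
from h import *
c=shot("side");save(c,"s1.png");cv2.imwrite("pics/s1c.png",cv2.resize(c["image"][270:400,300:460,::-1],(640,520)))
print(read_state()["width"],read_state()["grip_force"])
```

```text
0.004229088774526874 0.0
```

View pics/s1c.png

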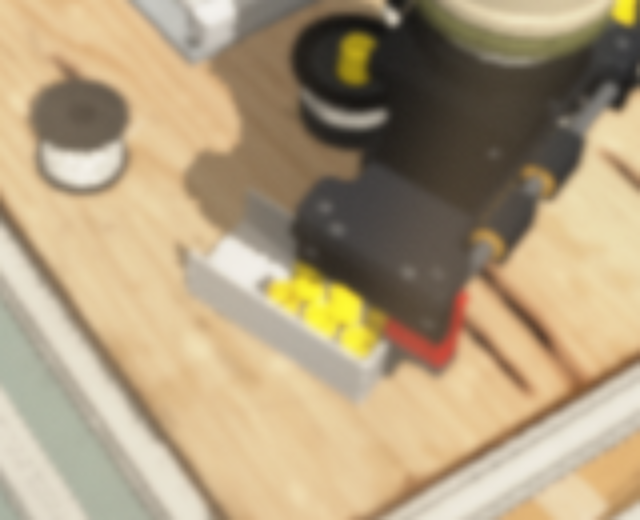

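The picture shows the scoop still on the table with all gauges in it (grip at about (430,330) in the crop): the fingers close slowly and I lifted too early. I'll reopen and check the pose.

step_arm:
  delta_pos:
    - [0,0,0.5]
    - [0,0,0]
    - [0,0,0]
    - [0,0,0]
    - [0,0,0]
    - [0,0,0]
    - [0,0,0]
    - [0,0,0]
    - [0,0,0]
    - [0,0,0]
  turn: [0,0,0,0,0,0,0,0,0,0]
  grip: 0

```text
time: 7.05
ee_pos: [0.4865, -0.3557, 0.1126]
eef_rot: [0.574, 0.819, 0.0, 0.0]
ft_force: [0.4, -0.7, 0.2]
width: 0.0766
grip_force: 0.0
```

```bash
sed -i 's/w2.png/w3.png/' g.py && python3 g.py
```

```text
[ 0.4865 -0.3557  0.1126] closing line deg 20.0
red 2042 [ 0.4838 -0.3485  0.089 ] [ 484.4 -349.7] [17.3 35.3] 19.4
pan 2602 [ 0.4633 -0.2877  0.0347] [ 461.8 -285. ] [ 56.4 112.9] 19.2
yel 3933 [ 0.4678 -0.3021  0.0211] [ 469.3 -303.4] [44.  67.1] 19.1
```

step_arm:
  delta_pos:
    - [0,0,-0.7]
    - [0,0,-1]
    - [0,0,-0.9]
    - [0,0,0]
  turn: [0,0,0,0]

```text
time: 7.5
ee_pos: [0.4849, -0.3545, 0.0449]
eef_rot: [0.574, 0.819, -0.0, -0.002]
ft_force: [-0.5, 0.1, -0.3]
width: 0.0871
grip_force: 0.0
```

step_arm:
  delta_pos:
    - [0,0,0]
    - [0,0,0]
    - [0,0,0]
    - [0,0,0]
    - [0,0,0]
    - [0,0,0]
    - [0,0,0]
    - [0,0,0]
    - [0,0,0]
    - [0,0,0]
    - [0,0,0]
    - [0,0,0]
  turn: [0,0,0,0,0,0,0,0,0,0,0,0]
  grip: 1
  newtons: 58

```text
time: 8.7
ee_pos: [0.4865, -0.3557, 0.0476]
eef_rot: [0.574, 0.819, 0.0, 0.0]
ft_force: [-0.2, -0.7, -0.6]
width: 0.0178
grip_force: 57.8
```

step_arm:
  delta_pos:
    - [0,0,0.2]
    - [0,0,0.4]
    - [0,0,0.7]
    - [0,0,0.9]
    - [0,0,1]
    - [0,0,1]
    - [0,0,1]
    - [0,0,1]
    - [0,0,0.5]
    - [0,0,0.2]
  turn: [0,0,0,0,0,0,0,0,0,0]

```text
time: 9.7
ee_pos: [0.4867, -0.3561, 0.2216]
eef_rot: [0.574, 0.819, 0.0, 0.001]
ft_force: [0.0, -0.7, -1.6]
width: 0.0175
grip_force: 57.8
```

Run:
```python
from h import *
c=shot("side");cv2.imwrite("pics/s2c.png",cv2.resize(c["image"][200:380,300:500,::-1],(667,600)))
s=read_state();print(s["ee_pos"],s["width"],s["grip_force"])
```

```text
[ 0.48669736 -0.3559735   0.22122804] 0.017784793171220732 57.78275457210839
```

View pics/s2c.png

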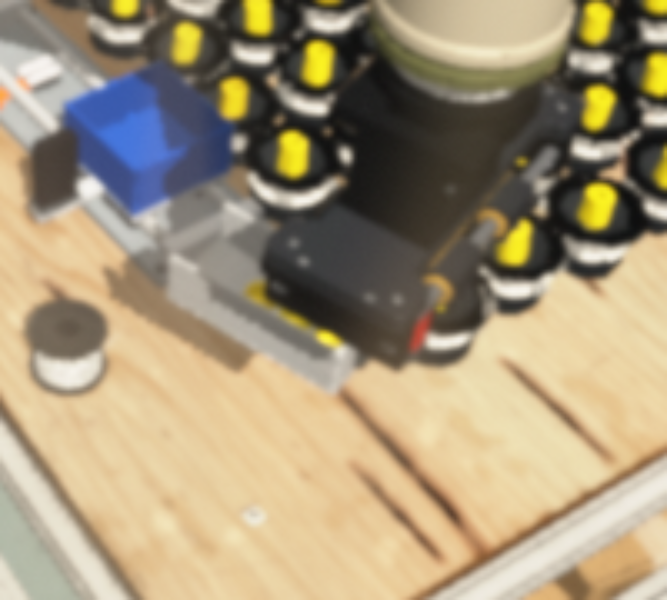

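step_arm:
  delta_pos:
    - [0,0.2,0]
    - [0,0.5,0]
    - [0,0.9,0]
    - [0,0.9,0]
    - [0,0.9,0]
    - [0,0.9,0]
    - [0,0.9,0]
    - [0,0.9,0]
    - [0,0.9,0]
    - [0,0.9,0]
    - [0,0.9,0]
    - [0,0.9,0]
  turn: [-0.2,-0.5,-0.9,-0.9,-0.9,-0.9,-0.9,-0.9,-0.9,-0.9,-0.9,-0.9]

```text
time: 10.95
ee_pos: [0.4857, -0.1121, 0.2189]
eef_rot: [0.93, 0.367, -0.001, -0.0]
ft_force: [0.2, 0.5, -2.4]
width: 0.0179
grip_force: 57.8
```

step_arm:
  delta_pos:
    - [0,0.9,0]
    - [0,0.9,0]
    - [0,0.8,0]
    - [0,0.6,0]
    - [0,0.4,0]
    - [0,0.2,0]
    - [0,0,0]
    - [0,0,0]
  turn: [-0.9,-0.9,-0.9,-0.9,-0.9,-0.8,-0.5,-0.2]

```text
time: 11.75
ee_pos: [0.4858, -0.0181, 0.219]
eef_rot: [1.0, 0.017, -0.001, 0.0]
ft_force: [0.4, 0.2, -2.1]
width: 0.0176
grip_force: 57.8
```

```bash
sed -i 's/w3.png/w4.png/' g.py && python3 g.py
python3 - <<'E'
from h import *
import pickle
c=shot("side");pickle.dump(c,open("p1.pkl","wb"));cv2.imwrite("pics/s3c.png",cv2.resize(c["image"][130:310,260:460,::-1],(667,600)))
E
```

```text
[ 0.4859 -0.0183  0.2191] closing line deg -88.1
red 0
pan 0
yel 0
```

View pics/s3c.png

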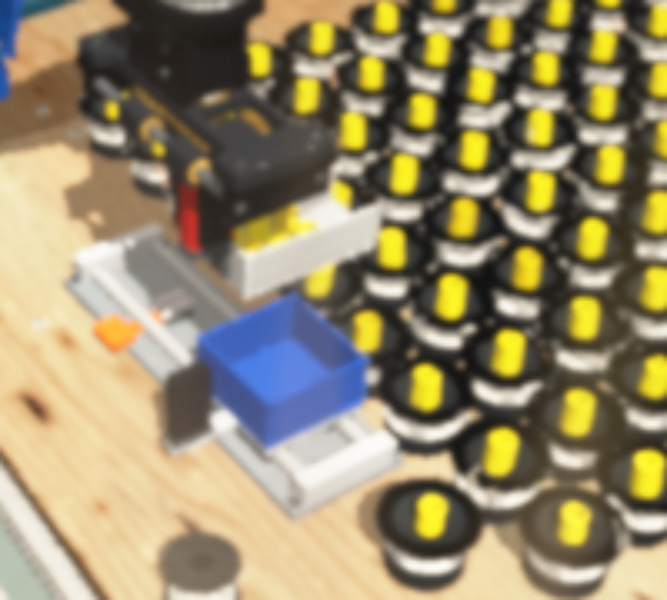

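```bash
cat > t.py <<'E'
from h import *
import sys
for n in("side","scene"):
    c=shot(n);save(c,f"t_{sys.argv[1]}_{n}.png")
    W=world(c);hsv=cv2.cvtColor(c["image"],cv2.COLOR_RGB2HSV);H,S,V=[hsv[...,i].astype(int) for i in range(3)]
    box=(W[...,0]>.44)&(W[...,0]<.66)&(W[...,1]>-.07)&(W[...,1]<.03)&(W[...,2]>.095)&(W[...,2]<.26)
    P=W[(S<60)&(V>90)&box]
    if len(P)>8:
        vx,vz,x0,z0=cv2.fitLine(P[:,[0,2]].astype(np.float32),cv2.DIST_HUBER,0,.01,.01).ravel()
        print(n,len(P),'tilt',round(np.degrees(np.arctan2(vz,vx)),1),'x',P[:,0].min().round(3),P[:,0].max().round(3),'z',P[:,2].min().round(3),P[:,2].max().round(3))
    Y=(H>20)&(H<35)&(S>130)
    r=W[Y&(abs(W[...,0]-.557)<.075)&(abs(W[...,1]+.016)<.08)&(W[...,2]>.03)]
    print('  yellow px: in scoop',int((Y&box).sum()),'below rim over bin',int((r[:,2]<.09).sum()))
s=read_state();print(s["time"],s["ee_pos"].round(3) if hasattr(s["ee_pos"],'round') else s["ee_pos"],s["width"],s["grip_force"],s["ft_force"])
E
python3 t.py 0
```

```text
side 701 tilt -0.4 x 0.46 0.618 z 0.098 0.236
  yellow px: in scoop 156 below rim over bin 1
scene 497 tilt -1.9 x 0.463 0.616 z 0.099 0.25
  yellow px: in scoop 80 below rim over bin 0
11.95 [ 0.486 -0.018  0.22 ] 0.017618816907900185 57.7831356972456 [-0.32554625 -0.58269924 -2.7282628 ]
```

step_arm:
  delta_pos:
    - [0,0,-0.4]
    - [0,0,0]
  turn: [0,0]
  newtons: 25

```text
time: 12.15
ee_pos: [0.4857, -0.0183, 0.2086]
eef_rot: [1.0, 0.018, -0.001, 0.0]
ft_force: [-0.2, -0.1, -2.5]
width: 0.0179
grip_force: 25.0
```

```bash
python3 t.py 1
```

```text
side 687 tilt -4.6 x 0.46 0.619 z 0.097 0.201
  yellow px: in scoop 143 below rim over bin 1
scene 483 tilt -1.1 x 0.465 0.617 z 0.098 0.25
  yellow px: in scoop 66 below rim over bin 0
12.25 [ 0.486 -0.018  0.21 ] 0.017591663194298793 24.988216592464596 [ 0.4193957  -0.6771906  -1.40682986]
```

step_arm:
  delta_pos:
    - [0,0,0]
    - [0,0,0]
  turn: [0,0]
  newtons: 12

```text
time: 12.45
ee_pos: [0.4866, -0.0182, 0.2102]
eef_rot: [1.0, 0.018, 0.0, 0.0]
ft_force: [-0.1, 0.3, -2.0]
width: 0.0179
grip_force: 12.0
```

```bash
python3 t.py 2
```

```text
side 685 tilt -3.1 x 0.459 0.619 z 0.097 0.236
  yellow px: in scoop 150 below rim over bin 1
scene 486 tilt -1.3 x 0.464 0.619 z 0.096 0.245
  yellow px: in scoop 69 below rim over bin 0
12.55 [ 0.487 -0.018  0.21 ] 0.018257822373421 11.991925968322903 [ 0.61051113  0.1745977  -1.83168994]
```

step_arm:
  delta_pos:
    - [0,0,0]
    - [0,0,0]
  turn: [0,0]
  newtons: 6

```text
time: 12.75
ee_pos: [0.4865, -0.0182, 0.2101]
eef_rot: [1.0, 0.018, 0.0, 0.0]
ft_force: [0.5, 0.9, -3.0]
width: 0.0178
grip_force: 6.0
```

```bash
python3 t.py 3
```

```text
side 698 tilt -5.8 x 0.459 0.62 z 0.097 0.202
  yellow px: in scoop 144 below rim over bin 1
scene 478 tilt -4.8 x 0.463 0.616 z 0.099 0.247
  yellow px: in scoop 68 below rim over bin 0
12.85 [ 0.486 -0.018  0.21 ] 0.018157575299726367 5.999969388940372 [-0.03720459 -0.54062835 -2.51100342]
```

step_arm:
  delta_pos:
    - [0,0,0]
    - [0,0,0]
  turn: [0,0]
  newtons: 3.6

```text
time: 13.05
ee_pos: [0.4865, -0.0182, 0.2101]
eef_rot: [1.0, 0.018, 0.0, 0.0]
ft_force: [0.3, -0.3, -1.3]
width: 0.0181
grip_force: 3.6
```

```bash
python3 t.py 4
```

```text
side 817 tilt -23.9 x 0.459 0.587 z 0.097 0.236
  yellow px: in scoop 61 below rim over bin 0
scene 622 tilt -34.9 x 0.455 0.567 z 0.096 0.247
  yellow px: in scoop 17 below rim over bin 1
13.15 [ 0.486 -0.018  0.21 ] 0.018162807691828996 3.5999469725356903 [-0.6417565   0.59854424 -2.86946017]
```

step_arm:
  delta_pos:
    - [0,0,0]
    - [0,0,0]
  turn: [0,0]

```text
time: 13.35
ee_pos: [0.4865, -0.0182, 0.2101]
eef_rot: [1.0, 0.018, 0.0, 0.0]
ft_force: [0.1, 0.3, -1.3]
width: 0.0181
grip_force: 3.6
```

```bash
python3 t.py 5
```

```text
side 772 tilt -52.0 x 0.448 0.544 z 0.095 0.234
  yellow px: in scoop 2 below rim over bin 4
scene 589 tilt -48.8 x 0.445 0.548 z 0.095 0.249
  yellow px: in scoop 10 below rim over bin 86
13.45 [ 0.487 -0.018  0.21 ] 0.017620820630815187 3.599989891590667 [ 0.86087007 -0.26717944 -0.46803778]
```

step_arm:
  delta_pos:
    - [0,0,0]
    - [0,0,0]
    - [0,0,0]
  turn: [0,0,0]

```text
time: 13.75
ee_pos: [0.4865, -0.0182, 0.2101]
eef_rot: [1.0, 0.018, 0.0, 0.0]
ft_force: [-0.0, 0.6, -1.7]
width: 0.0181
grip_force: 3.6
```

```bash
python3 t.py 6
python3 - <<'E'
import cv2,numpy as np
a=cv2.imread("pics/t_6_side.png")[150:290,280:420];b=cv2.imread("pics/t_6_scene.png")[160:300,290:430]
cv2.imwrite("pics/t6.png",np.hstack([cv2.resize(a,(400,400)),cv2.resize(b,(400,400))]))
E
```

```text
side 785 tilt -48.4 x 0.448 0.542 z 0.095 0.234
  yellow px: in scoop 1 below rim over bin 65
scene 596 tilt -44.6 x 0.446 0.542 z 0.096 0.247
  yellow px: in scoop 0 below rim over bin 70
13.85 [ 0.486 -0.018  0.21 ] 0.018465310237022043 3.5999887159414357 [-0.43513907 -0.51126184 -2.1013718 ]
```

View pics/t6.png

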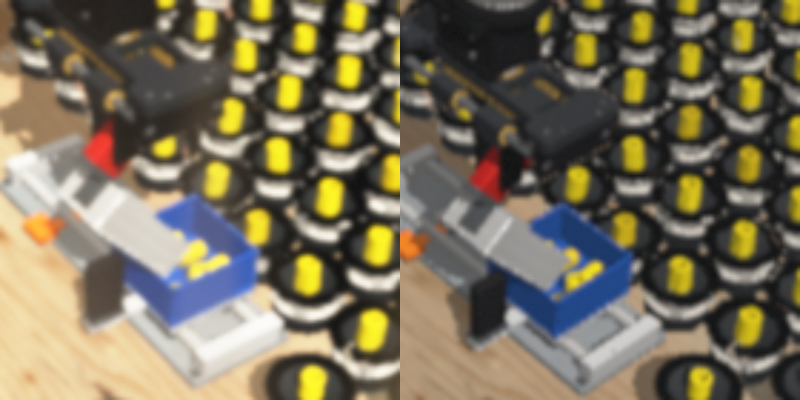

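step_arm:
  delta_pos:
    - [0,0,0]
    - [0,0,0.8]
    - [0,0,-0.4]
    - [0,0,0.8]
    - [0,0,0.8]
    - [0,0,1]
    - [0,0,0.6]
    - [0,0,0]
  turn: [0,0,0,0,0,0,0,0]
  newtons: 58

```text
time: 14.65
ee_pos: [0.4873, -0.0182, 0.3013]
eef_rot: [1.0, 0.018, 0.001, -0.0]
ft_force: [-0.1, 0.7, -2.4]
width: 0.0178
grip_force: 58.0
```

```bash
python3 t.py 7
python3 - <<'E'
from h import *
c=shot("wrist")
a=cv2.imread("pics/t_7_side.png")[130:290,280:440];
cv2.imwrite("pics/t7.png",np.hstack([cv2.resize(a,(400,400)),cv2.resize(c["image"][...,::-1],(400,400))]))
E
```

```text
side 542 tilt -44.4 x 0.449 0.547 z 0.095 0.26
  yellow px: in scoop 0 below rim over bin 147
scene 437 tilt -40.8 x 0.446 0.544 z 0.097 0.26
  yellow px: in scoop 0 below rim over bin 172
14.75 [ 0.486 -0.018  0.299] 0.01747852575252988 58.000050969421864 [-0.0030138  -0.19206207 -1.57704489]
```

View pics/t7.png

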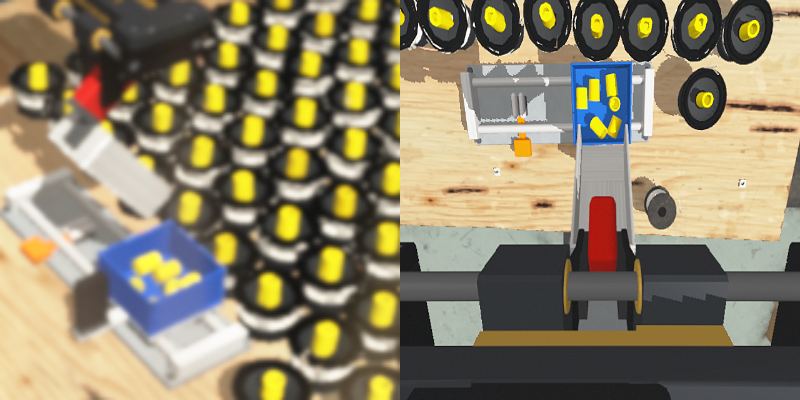

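Pixel (570–625, 75–135) of the right half shows all six gauges lying in the bin and the scoop empty. Now to a free area right of the spool for standing the scoop.

step_arm:
  delta_pos:
    - [0,-0.4,0]
    - [0,-0.8,0]
    - [0,-1,0]
    - [0.2,-1,0]
    - [0.2,-1,0]
    - [0.2,-1,0]
    - [0.2,-1,0]
    - [0.2,-1,-0.3]
    - [0,-1,-0.8]
    - [0,-1,-1]
    - [0,-0.7,-1]
    - [0,-0.2,-1]
  turn: [0,0,0,0,0,0,0,0,0,0,0,0]

```text
time: 16.0
ee_pos: [0.5098, -0.274, 0.1959]
eef_rot: [1.0, 0.016, -0.001, 0.001]
ft_force: [-0.4, -0.0, -1.4]
width: 0.0176
grip_force: 58.0
```

step_arm:
  delta_pos:
    - [0,0,-1]
    - [0,0,-1]
    - [0,0,-0.4]
    - [0,0,-0.2]
    - [0,0,0]
  turn: [0,0,0,0,0]

```text
time: 16.5
ee_pos: [0.5114, -0.2711, 0.1327]
eef_rot: [1.0, 0.018, -0.0, 0.0]
ft_force: [-0.1, -0.2, -1.0]
width: 0.0173
grip_force: 58.0
```

```bash
cat > u.py <<'E'
from h import *
import sys
s=read_state();p=np.array(s["ee_pos"])
for n in("side","scene"):
    c=shot(n);save(c,f"u_{sys.argv[1]}_{n}.png")
    W=world(c);hsv=cv2.cvtColor(c["image"],cv2.COLOR_RGB2HSV);H,S,V=[hsv[...,i].astype(int) for i in range(3)]
    box=(abs(W[...,0]-.49)<.13)&(abs(W[...,1]-p[1])<.035)&(W[...,2]>.005)&(W[...,2]<.2)
    for nm,P in(("pan",W[(S<60)&(V>90)&box]),("red",W[((H<8)|(H>172))&(S>140)&box])):
        if len(P)>8:
            q=np.percentile(P,[2,98],axis=0);print(n,nm,len(P),'lo',q[0].round(3),'hi',q[1].round(3),'frontmost',P[P[:,0].argmax()].round(3),'rearmost',P[P[:,0].argmin()].round(3))
print(s["time"],p.round(4),s["width"],s["grip_force"],np.round(s["ft_force"],1),np.round(s["torque"],2))
E
python3 u.py 0
```

```text
side pan 823 lo [ 0.475 -0.301  0.018] hi [ 0.561 -0.244  0.134] frontmost [ 0.569 -0.298  0.027] rearmost [ 0.456 -0.3    0.006]
side red 175 lo [ 0.487 -0.283  0.122] hi [ 0.508 -0.259  0.158] frontmost [ 0.51  -0.266  0.156] rearmost [ 0.485 -0.275  0.141]
scene pan 571 lo [ 0.473 -0.299  0.017] hi [ 0.561 -0.243  0.111] frontmost [ 0.569 -0.294  0.023] rearmost [ 0.451 -0.298  0.006]
scene red 150 lo [ 0.485 -0.281  0.121] hi [ 0.507 -0.261  0.161] frontmost [ 0.508 -0.269  0.158] rearmost [ 0.485 -0.278  0.139]
16.5 [ 0.5114 -0.2711  0.1327] 0.01734719873568997 58.00004951655865 [-0.1 -0.2 -1. ] [-0.04  0.15 -0.02]
```

step_arm:
  delta_pos:
    - [0,0,-0.3]
    - [0,0,-0.3]
    - [-0.5,0,-0.2]
    - [-0.5,0,-0.2]
    - [-0.46,0,-0.26]
    - [-0.46,0,-0.26]
    - [0,0,0]
  turn: [0,0,0,0,0,0,0]
  newtons: 4

```text
time: 17.3
ee_pos: [0.4621, -0.2707, 0.094]
eef_rot: [1.0, 0.017, -0.0, -0.0]
ft_force: [1.2, -0.3, -1.4]
width: 0.0179
grip_force: 4.0
```

```bash
python3 u.py 1
```

```text
side pan 768 lo [ 0.429 -0.3    0.014] hi [ 0.549 -0.243  0.189] frontmost [ 0.559 -0.294  0.034] rearmost [ 0.425 -0.253  0.189]
side red 153 lo [ 0.435 -0.282  0.094] hi [ 0.454 -0.265  0.127] frontmost [ 0.455 -0.279  0.092] rearmost [ 0.434 -0.271  0.104]
scene pan 493 lo [ 0.44  -0.298  0.01 ] hi [ 0.546 -0.242  0.101] frontmost [ 0.554 -0.293  0.023] rearmost [ 0.429 -0.262  0.183]
scene red 144 lo [ 0.434 -0.28   0.096] hi [ 0.454 -0.263  0.13 ] frontmost [ 0.455 -0.279  0.112] rearmost [ 0.433 -0.276  0.106]
17.3 [ 0.4621 -0.2707  0.094 ] 0.017859344906502362 3.99990893285576 [ 1.2 -0.3 -1.4] [-0.08  0.18  0.01]
```

step_arm:
  delta_pos:
    - [-0.42,0,-0.34]
    - [-0.42,0,-0.34]
    - [-0.34,0,-0.38]
    - [-0.34,0,-0.38]
    - [-0.28,0,-0.44]
    - [-0.2,0,-0.3]
    - [0,0,0]
  turn: [0,0,0,0,0,0,0]

```text
time: 18.1
ee_pos: [0.4123, -0.2707, 0.0391]
eef_rot: [1.0, 0.018, -0.001, -0.0]
ft_force: [-0.1, 0.4, -0.7]
width: 0.0179
grip_force: 4.0
```

```bash
python3 u.py 2
```

```text
side pan 593 lo [ 0.377 -0.304  0.01 ] hi [ 0.541 -0.24   0.153] frontmost [ 0.62  -0.258  0.044] rearmost [ 0.375 -0.241  0.135]
side red 47 lo [ 0.393 -0.281  0.042] hi [ 0.403 -0.271  0.071] frontmost [ 0.404 -0.279  0.047] rearmost [ 0.392 -0.273  0.07 ]
scene pan 314 lo [ 0.382 -0.296  0.007] hi [ 0.54  -0.238  0.129] frontmost [ 0.619 -0.239  0.027] rearmost [ 0.379 -0.262  0.129]
scene red 88 lo [ 0.389 -0.281  0.039] hi [ 0.402 -0.264  0.088] frontmost [ 0.403 -0.279  0.061] rearmost [ 0.389 -0.277  0.085]
18.1 [ 0.4123 -0.2707  0.0391] 0.01788352746111509 3.998755272477865 [-0.1  0.4 -0.7] [-0.03  0.23  0.01]
```

step_arm:
  delta_pos:
    - [0,0,0]
    - [0,0,0]
    - [0,0,0]
    - [0,0,0]
    - [0,0,0]
    - [0,0,0.3]
    - [0,0,1]
    - [0,0,1]
    - [0,0,1]
    - [0,0,1]
    - [0,0,1]
    - [0,0,0.6]
  turn: [0,0,0,0,0,0,0,0,0,0,0,0]
  grip: 0

```text
time: 19.4
ee_pos: [0.4138, -0.2713, 0.1899]
eef_rot: [1.0, 0.018, 0.001, 0.0]
ft_force: [1.1, -0.5, -0.8]
width: 0.0866
grip_force: 0.0
```

Run:
```python
from h import *
import pickle
c=shot("wrist");d=shot("scene");pickle.dump((c,d),open("b.pkl","wb"))
print(read_state()["ee_pos"],read_state()["width"])
cv2.imwrite("pics/w5.png",np.hstack([cv2.resize(c["image"][...,::-1],(480,360)),cv2.resize(d["image"][230:400,270:420,::-1],(318,360))]))
for c in(c,d):
    W=world(c);hsv=cv2.cvtColor(c["image"],cv2.COLOR_RGB2HSV);H,S,V=[hsv[...,i].astype(int) for i in range(3)]
    def loc(n,m,lo,hi,x0,x1,y0,y1):
        P=W[m&(W[...,2]>lo)&(W[...,2]<hi)&(W[...,0]>x0)&(W[...,0]<x1)&(W[...,1]>y0)&(W[...,1]<y1)]
        if len(P)<5: print(n,len(P));return
        r=cv2.minAreaRect((P[:,:2]*1000).astype(np.float32));print(n,len(P),'z',np.percentile(P[:,2],[2,50,98]).round(4),'mean',P.mean(0).round(4),np.round(r[0],1),np.round(r[1],1),round(r[2],1))
    red=((H<8)|(H>172))&(S>140);grey=(S<60)&(V>80)
    loc('redtop',red,.05,.12,.36,.6,-.35,-.2)
    loc('pan low',grey,.006,.05,.38,.6,-.33,-.22)
    for x in(.44,.47,.50,.53): loc(f'pan@{x}',grey,.02,.05,x-.01,x+.01,-.33,-.22)
    loc('orange',(H>4)&(H<16)&(S>190),.012,.03,.4,.55,.05,.2)
    loc('binrim',(H>105)&(H<125)&(S>130),.074,.09,.48,.63,-.1,.08)
    loc('handle',V<80,.09,.107,.44,.51,-.06,.02)
    loc('spool',V>-1,.036,.06,.36,.47,-.18,-.08)
    loc('notchmk',(H>4)&(H<16)&(S>120),.003,.03,.51,.62,.05,.2)
```

```text
[ 0.41444228 -0.27140837  0.18977537] 0.0869482324055455
redtop 1308 z [0.0561 0.0889 0.0908] mean [ 0.4217 -0.27    0.086 ] [ 418.7 -270.2] [35.4 17. ] 1.5
pan low 3643 z [0.0061 0.017  0.0366] mean [ 0.5018 -0.2667  0.0204] [ 487.6 -267.4] [113.4  56. ] 2.0
pan@0.44 465 z [0.0214 0.0347 0.0377] mean [ 0.4367 -0.268   0.0327] [ 440.8 -268.8] [19.8 55.5] 2.0
pan@0.47 246 z [0.0218 0.035  0.0367] mean [ 0.47   -0.2685  0.0331] [ 470.2 -268.1] [19.9 56.2] 0.3
pan@0.5 263 z [0.0212 0.035  0.0367] mean [ 0.5    -0.2664  0.0332] [ 500.1 -267.1] [19.6 56.1] 0.3
pan@0.53 294 z [0.0208 0.0349 0.0367] mean [ 0.5301 -0.2653  0.0332] [ 530.1 -266.1] [19.8 56.2] 0.2
orange 0
binrim 737 z [0.0742 0.0783 0.0813] mean [ 0.5327 -0.0609  0.078 ] [535.2 -61.4] [11.6 45. ] 79.2
handle 0
spool 3071 z [0.0378 0.0395 0.0412] mean [ 0.4178 -0.1335  0.0395] [ 417.3 -134.9] [53.6 58.5] 2.4
notchmk 0
redtop 256 z [0.0508 0.0821 0.0931] mean [ 0.4124 -0.2735  0.0779] [ 416.  -270.9] [34.8 17.9] 4.5
pan low 677 z [0.0062 0.0177 0.0383] mean [ 0.4908 -0.2736  0.0194] [ 471.  -268.3] [146.9  58.1] 2.9
pan@0.44 62
[... 167 characters left out ...]
267.6] [18.6 57.2] 1.1
pan@0.5 52 z [0.0208 0.0287 0.0376] mean [ 0.4992 -0.2722  0.0289] [ 500.3 -267.4] [19.2 55.4] 0.1
pan@0.53 41 z [0.0208 0.0278 0.0382] mean [ 0.5302 -0.2782  0.0285] [ 530.2 -266.2] [55.8 19.1] 89.4
orange 68 z [0.0145 0.0199 0.0246] mean [0.4918 0.1289 0.0197] [491.9 129.9] [26.8 28.9] 37.2
binrim 80 z [0.0741 0.0777 0.0836] mean [0.5479 0.0193 0.0784] [554.7  17.8] [96.7 39. ] 12.3
handle 80 z [0.091  0.0985 0.1026] mean [ 0.4718 -0.0196  0.0977] [474.3 -18.3] [35.  15.1] 3.4
spool 326 z [0.0371 0.0406 0.0448] mean [ 0.4156 -0.1329  0.0406] [ 416.2 -131.9] [56.  54.5] 70.4
notchmk 13 z [0.0097 0.0119 0.0163] mean [0.5199 0.1349 0.0127] [521.8 134. ] [18.4 29.4] 73.8
```

View pics/w5.png

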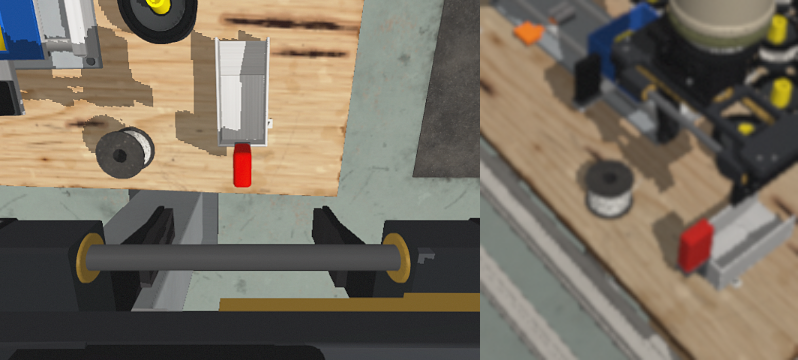

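step_arm:
  delta_pos:
    - [0,0.5,0.5]
    - [0,1,0.5]
    - [0,1,0]
    - [0,1,0]
    - [0,1,0]
    - [0,1,0]
    - [0,1,0]
    - [0,1,0]
    - [0,1,0]
    - [0,1,0]
    - [0,0.5,0]
    - [0,0,0]
  turn: [0,0,0,0,0,0,0,0,0,0,0,0]

```text
time: 20.7
ee_pos: [0.4132, -0.0198, 0.2121]
eef_rot: [1.0, 0.019, -0.0, 0.0]
ft_force: [-0.2, -0.5, -0.8]
width: 0.0874
grip_force: 0.0
```

```bash
cat > n.py <<'E'
from h import *
c=shot("wrist");cv2.imwrite("pics/w6.png",c["image"][...,::-1])
s=read_state();print(s["time"],np.round(s["ee_pos"],4))
W=world(c);hsv=cv2.cvtColor(c["image"],cv2.COLOR_RGB2HSV);H,S,V=[hsv[...,i].astype(int) for i in range(3)]
def loc(n,m,lo,hi,x0,x1,y0,y1):
    P=W[m&(W[...,2]>lo)&(W[...,2]<hi)&(W[...,0]>x0)&(W[...,0]<x1)&(W[...,1]>y0)&(W[...,1]<y1)]
    if len(P)<5: print(n,len(P));return
    r=cv2.minAreaRect((P[:,:2]*1000).astype(np.float32));print(n,len(P),'z',np.percentile(P[:,2],[2,50,98]).round(4),'mean',P.mean(0).round(4),np.round(r[0],1),np.round(r[1],1),round(r[2],1))
loc('orange',(H>4)&(H<16)&(S>190),.012,.03,.4,.51,.05,.2)
loc('binrim',(H>105)&(H<125)&(S>130),.077,.09,.48,.63,-.1,.28)
loc('handle',V<80,.09,.107,.44,.51,-.06,.2)
loc('marks',(H>4)&(H<16)&(S>120),.003,.03,.51,.62,.05,.2)
Y=(H>20)&(H<35)&(S>130);P=W[Y&(W[...,2]<.09)&(W[...,2]>.03)&(W[...,0]>.51)&(W[...,0]<.605)];P=P[abs(P[:,1]+.015)<.06]
print('gauges z',len(P),np.percentile(P[:,2],[2,98]) if len(P) else '')
E
python3 n.py
```

```text
20.75 [ 0.4133 -0.021   0.2122]
orange 1037 z [0.0128 0.0193 0.021 ] mean [0.4948 0.1307 0.0189] [496.1 131.8] [27.3 30.1] 2.3
binrim 1327 z [0.0776 0.0803 0.0821] mean [ 0.5302 -0.0157  0.0802] [540.9 -15.2] [56.8 92.3] 2.4
handle 905 z [0.096  0.0982 0.0999] mean [ 0.4754 -0.0182  0.0982] [474.9 -17.9] [33.5 13.4] 2.5
marks 267 z [0.0097 0.0125 0.0149] mean [0.5247 0.1334 0.0125] [523.9 132.8] [28.5 15.6] 3.7
gauges z 3975 [0.04103229 0.06418959]
```

View pics/w6.png

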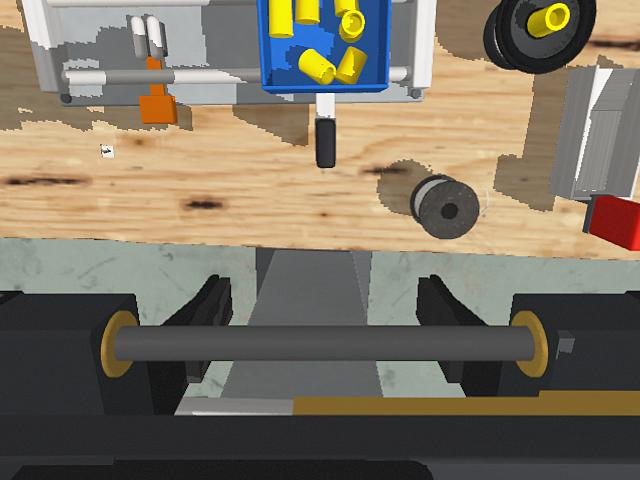

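step_arm:
  delta_pos:
    - [1,0.1,0]
    - [1,0,0]
    - [0.45,0,-0.4]
    - [0,0,-1]
    - [0,0,-1]
    - [0,0,-1]
    - [0,0,-1]
    - [0,0,-1]
    - [0,0,-0.6]
    - [0,0,0]
  turn: [0,0,0,0,0,0,0,0,0,0.06]

```text
time: 21.75
ee_pos: [0.4733, -0.0201, 0.0609]
eef_rot: [1.0, 0.021, -0.002, 0.001]
ft_force: [0.2, 0.3, -1.0]
width: 0.0868
grip_force: 0.0
```

step_arm:
  delta_pos:
    - [0,0,0]
    - [0,0,0]
    - [0,0,0]
    - [0,0,0]
    - [0,0,0]
    - [0,0,0]
    - [0,0,0]
    - [0,0,0]
    - [0,0,0]
    - [0,0,0]
    - [0,0,0]
    - [0,0,0]
  turn: [0,0,0,0,0,0,0,0,0,0,0,0]
  grip: 1
  newtons: 30

```text
time: 22.95
ee_pos: [0.4747, -0.0183, 0.0625]
eef_rot: [1.0, 0.022, -0.0, 0.0]
ft_force: [-0.1, 0.7, 0.7]
width: 0.0139
grip_force: 30.0
```

step_arm:
  delta_pos:
    - [-0.01,0.2,0]
    - [-0.02,0.4,0]
    - [-0.025,0.6,0]
    - [-0.025,0.6,0]
    - [-0.025,0.6,0]
    - [-0.025,0.6,0]
    - [-0.025,0.6,0]
    - [-0.025,0.6,0]
    - [-0.02,0.4,0]
    - [-0.01,0.2,0]
    - [0,0,0]
  turn: [0,0,0,0,0,0,0,0,0,0,0]

```text
time: 24.05
ee_pos: [0.4685, 0.1035, 0.0625]
eef_rot: [1.0, 0.022, -0.001, -0.0]
ft_force: [-5.9, 0.7, 5.4]
width: 0.0137
grip_force: 30.0
```

step_arm:
  delta_pos:
    - [-0.004,0.1,0]
    - [-0.004,0.1,0]
    - [-0.004,0.1,0]
    - [-0.004,0.1,0]
    - [-0.004,0.1,0]
    - [0,0,0]
  turn: [0,0,0,0,0,0]

```text
time: 24.65
ee_pos: [0.4679, 0.1152, 0.0625]
eef_rot: [1.0, 0.022, -0.001, -0.0]
ft_force: [-6.9, 1.0, 6.5]
width: 0.0142
grip_force: 30.0
```

step_arm:
  delta_pos:
    - [-0.03,0,0.03]
    - [0,0,0]
  turn: [0,0]

```text
time: 24.85
ee_pos: [0.468, 0.1146, 0.0627]
eef_rot: [1.0, 0.022, 0.0, 0.0]
ft_force: [3.6, 1.3, -13.7]
width: 0.0139
grip_force: 30.0
```

step_arm:
  delta_pos:
    - [-0.005,0.08,0]
    - [-0.005,0.08,0]
    - [0,0,0]
  turn: [0,0,0]

```text
time: 25.15
ee_pos: [0.4678, 0.1174, 0.0627]
eef_rot: [1.0, 0.021, -0.0, 0.001]
ft_force: [4.5, -3.5, -14.7]
width: 0.0136
grip_force: 30.0
```

step_arm:
  delta_pos:
    - [-0.005,0.08,0]
    - [0,0,0]
  turn: [0,0]

```text
time: 25.35
ee_pos: [0.4678, 0.1182, 0.0627]
eef_rot: [1.0, 0.021, -0.0, 0.002]
ft_force: [4.6, -7.4, -14.2]
width: 0.0139
grip_force: 30.0
```

step_arm:
  delta_pos:
    - [-0.005,0.08,0]
    - [0,0,0]
  turn: [0,0]

```text
time: 25.55
ee_pos: [0.4677, 0.1185, 0.0626]
eef_rot: [1.0, 0.02, -0.0, 0.002]
ft_force: [4.7, -13.8, -10.5]
width: 0.0138
grip_force: 30.0
```

step_arm:
  delta_pos:
    - [0.01,0,-0.02]
    - [0,0,0]
    - [0,0,0]
  turn: [0,0,0]

```text
time: 25.85
ee_pos: [0.4677, 0.1186, 0.0626]
eef_rot: [1.0, 0.02, -0.001, 0.002]
ft_force: [-0.4, -13.7, -2.0]
width: 0.0137
grip_force: 30.0
```

step_arm:
  delta_pos:
    - [-0.002,0.04,0]
    - [0,0,0]
  turn: [0,0]

```text
time: 26.05
ee_pos: [0.4677, 0.1187, 0.0626]
eef_rot: [1.0, 0.02, -0.001, 0.003]
ft_force: [-1.0, -17.5, -0.7]
width: 0.0136
grip_force: 30.0
```

step_arm:
  delta_pos:
    - [-0.002,0.04,0]
    - [0,0,0]
  turn: [0,0]

```text
time: 26.25
ee_pos: [0.4676, 0.122, 0.0626]
eef_rot: [1.0, 0.02, -0.001, 0.001]
ft_force: [0.7, -6.6, -3.8]
width: 0.0135
grip_force: 30.0
```

step_arm:
  delta_pos:
    - [0,0,0]
    - [0,0,0]
  turn: [0,0]

```text
time: 26.45
ee_pos: [0.4675, 0.1226, 0.0626]
eef_rot: [1.0, 0.021, -0.001, 0.001]
ft_force: [1.2, -6.7, -4.5]
width: 0.0137
grip_force: 30.0
```

step_arm:
  delta_pos:
    - [-0.002,0.05,0]
    - [0,0,0]
  turn: [0,0]

```text
time: 26.65
ee_pos: [0.4674, 0.1255, 0.0626]
eef_rot: [1.0, 0.021, -0.0, 0.0]
ft_force: [1.0, 0.2, -8.5]
width: 0.0139
grip_force: 30.0
```

step_arm:
  delta_pos:
    - [-0.002,0.05,0]
    - [0,0,0]
  turn: [0,0]

```text
time: 26.85
ee_pos: [0.4673, 0.1276, 0.0626]
eef_rot: [1.0, 0.022, -0.0, -0.0]
ft_force: [-0.9, 2.1, -9.4]
width: 0.0138
grip_force: 30.0
```

step_arm:
  delta_pos:
    - [-0.002,0.05,0]
    - [0,0,0]
  turn: [0,0]

```text
time: 27.05
ee_pos: [0.4673, 0.1288, 0.0626]
eef_rot: [1.0, 0.022, -0.0, -0.0]
ft_force: [-1.7, 4.7, -10.2]
width: 0.0135
grip_force: 30.0
```

step_arm:
  delta_pos:
    - [-0.002,0.05,-0.012]
    - [0,0,0]
  turn: [0,0]

```text
time: 27.25
ee_pos: [0.4672, 0.1301, 0.0626]
eef_rot: [1.0, 0.022, -0.0, -0.0]
ft_force: [-3.7, 4.7, -5.2]
width: 0.0142
grip_force: 30.0
```

step_arm:
  delta_pos:
    - [-0.002,0.04,0]
    - [0,0,0]
    - [0,0,0]
  turn: [0,0,0]

```text
time: 27.55
ee_pos: [0.4672, 0.1306, 0.0626]
eef_rot: [1.0, 0.022, -0.0, -0.0]
ft_force: [-4.3, 2.3, -3.0]
width: 0.0137
grip_force: 30.0
```

```bash
python3 n.py
```

```text
27.6 [0.4672 0.1306 0.0626]
orange 95 z [0.0183 0.0194 0.0206] mean [0.4852 0.1416 0.0194] [485.4 131.9] [ 5.5 28.7] 3.2
binrim 6109 z [0.0772 0.0802 0.0817] mean [0.5357 0.1358 0.08  ] [544.7 134.9] [79.5 92.3] 2.6
handle 2762 z [0.0905 0.098  0.105 ] mean [0.4752 0.1313 0.0975] [469.3 134.5] [31.6 33.6] 68.8
marks 0
gauges z 0
```

step_arm:
  delta_pos:
    - [-0.01,0.02,-0.004]
    - [0,0,0]
    - [0,0,0]
  turn: [0,0,0]

```text
time: 27.9
ee_pos: [0.4672, 0.1307, 0.0626]
eef_rot: [1.0, 0.021, -0.0, 0.0]
ft_force: [-5.0, 0.5, -0.6]
width: 0.0135
grip_force: 30.0
```

step_arm:
  delta_pos:
    - [-0.005,0.02,0]
    - [0,0,0]
    - [0,0,0]
  turn: [0,0,0]

```text
time: 28.2
ee_pos: [0.4672, 0.1308, 0.0626]
eef_rot: [1.0, 0.021, -0.0, 0.0]
ft_force: [-3.9, -0.5, -1.7]
width: 0.0141
grip_force: 30.0
```

Run:
```python
from h import *
c=shot("side");d=shot("scene");s=read_state()
print(s["time"],np.round(s["ee_pos"],4),np.round(s["ft_force"],1),np.abs(s["joint_vel"]).max())
for k in(c,d):
    W=world(k);h=cv2.cvtColor(k["image"],cv2.COLOR_RGB2HSV)
    Y=(h[...,0]>20)&(h[...,0]<35)&(h[...,1]>130);P=W[Y&(abs(W[...,0]-.551)<.05)&(abs(W[...,1]-.133)<.05)&(W[...,2]>.03)&(W[...,2]<.1)]
    print(len(P))
cv2.imwrite("pics/fin.png",np.hstack([cv2.resize(k["image"][150:370,220:440,::-1],(400,400)) for k in(c,d)]))
```

```text
28.3 [0.4672 0.1308 0.0626] [-5.3 -1.4 -1. ] 0.0013559517112846356
40
14
```

View pics/fin.png

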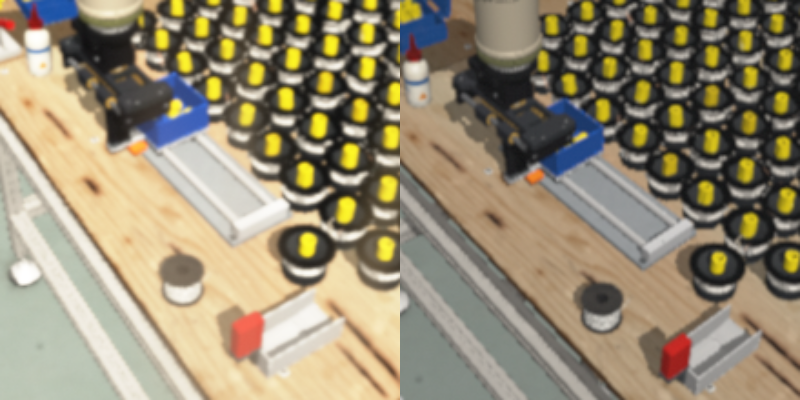

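The picture shows the carriage at the orange lug with the handle gripped, gauges in the bin, and the scoop upright; the spool and bottle are undisturbed.

```bash
python3 -c "
from bench import *
print(close_job())"
```

```text
the job is handed in; nothing more can be done
None
```

I handed the job in at about 28 s: six gauges poured into the bin, the empty scoop upright on the table to the right of the spool, and the carriage held by its handle in the notch at the orange lug; the verdict was not shown.

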